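# Secure the drive wheel and hold the idler arm back

### The arm

A 6-joint arm with a two-finger parallel gripper is mounted at the origin on the work surface. World frame = base frame: x ahead of the robot, y to its left, z up, the work surface at z = 0. Lengths are in m, angles in rad, forces in N, time in s.
With the tool pointing down it reaches from about 0.3 to 0.875 m from the base axis. Payload 4.2 kg.
Tool frame: the origin (TCP) lies at the very end of the fingers, on their centre line; the grasp point (between the pads) lies 19 mm behind it; z points along the fingers, y is the line along which they close (so a half turn about z gives the same grasp; the last joint's range is limited). The gripper opens to 85 mm and grips with 20 to 120 N. Pads are 22 mm wide; open, the fingers measure 114 mm over their backs; the gripper's body (76 mm by 85 mm) begins 54 mm behind the grasp point. The pads swing forward as they close: fully open they stand 13 mm farther back than shut.
Start: joints at [1.147, 0.32, 1.565, -0, 1.257, -0.02], TCP at [0.226, 0.529, 0.231] pointing down, gripper open.
Joint ranges: [-3.11, 3.11], [-0.84, 2.01], [0.21, 2.61], [-1.34, 4.49], [0.05, 2.63], [-2.56, 2.56]. Speed limits (rad/s): [2.57, 2.57, 3.14, 3.14, 3.14, 3.14].

### API

Orientations are given as a rotation vector (axis times angle).
In Python, from station import ctrl gives the robot as it stands.
- The arm moves only by the tool play_rows, never from a script. Its argument "series" is a list of rows, each a list of 6 numbers: the shift along the world's x, y, z in mm, then the turn, a rotation vector about the world's x, y, z in units of 6 degrees (1.0 is 6 degrees). In form: [[tx, ty, tz, ax, ay, az], ...]. A call has exactly 10 rows; each row is the pose to reach, as a shift and turn from the pose commanded when the call began; what a row does not reach only later rows make up. A row lasts 1/10 s, in which the tool goes at most 50 mm and 8.59 degrees, less where a joint would pass 70% of its speed; a pose out of reach is approached as far as the arm can. A call with a gripper value outside its range is refused whole. "gripper" is the opening, from 0 (shut) to 1 (fully open), set as the call begins (left out, the last holds). The fingers move at their own pace and stop on an object; "grip_force" is the grip in N (left out, the last holds). Time passes only in rows, so rows that repeat a pose let the fingers close, or fill a call up. It gives the time, the measured TCP pose, the force, the opening and the grip force at its end, in the units of the state.
- ctrl.get_obs(): the state, without advancing time (a new reading comes with each control period).
- ctrl.read_camera(name): name is "side" or "top"; returns a dict with "image" (480x640x3 uint8, red, green, blue), "fx", "fy", "cx", "cy" (pixels), "dist" ([k1, k2, p1, p2, k3] as OpenCV has them; the pictures are not rectified), "extrinsics" (4x4, takes a point from camera to world coordinates). Camera axes: x right, y down, z forward; pixel columns grow to the right and rows downward; lengths in m; the calibration is good to about 2 mm. A picture is of the moment at which its call begins. There is no depth.
- ctrl.close_job(): hands the job in; it is judged then, once.
Trained networks look in a picture, given as the dict that the camera call returned (one of the last four; its "shot" number tells which), for a name from the list of things; names that differ only in an ending like _2 or _b are one class to them, and where a whole thing is asked for, a point or a joint stands for the part that bears it (a point fixed in the world has none). Each returns a list of dicts, best first, with "p" (0 to 1); they miss things now and then, are a little off and sometimes report something else, mostly with a low value. They report only what shows in the picture. A call takes as long as a camera call. They do not tell look-alikes from the thing itself.
- ctrl.boxes_of(name, picture): "point" ([column, row] in pixels, amid what is visible of it).
The state is a dict: "time": time; "joints": joint angles; "qd": joint speeds; "joint_torque": joint torques, N m; "tool_pos": TCP position; "ee_rot": TCP orientation; "contact_force": force on the tool from outside, world axes, zero at the start; "torque": the same for the moment, N m; "width": finger opening in m; "gripper_force": force on a finger pad.
Only numpy, scipy, OpenCV 4.12 (cv2) and the standard library are available. Lean on these libraries where they do the work, as an engineer would, in place of code of your own. Each camera call takes 0.05 s, during which the arm holds its last target. There are 200 camera calls.

### The job

On the green drive jig, lower the loose brass retaining bar into the notches of the two supports so that it lies across both over the drive wheel, without dropping it in, and let go of it. Then push the orange post of the sprung blue tensioner arm away from the drive wheel, past the ratchet's click and on until the arm is fully back against its stop, and finish while still holding it there with the fingers, so that the wheel's rim can be cleaned. Leave everything else on the bench where it is.

Things in the scene. Friction and masses are not known exactly. Their poses are not given: they have to be found in the camera images.
- jig: drive jig fixed to the bench: green base plate 200 (x) x 250 (y) x 12 mm; origin at the centre of its underside, z up. In its frame, mm: two aluminium supports, 32 (x) x 24 (y), stand at (-70, -85) and (-70, 85), top z = 66; a notch 22 wide in x and 10 deep runs through each along y, open upwards (floor z = 56). Drive wheel, 104 across, about (-70, 0), top z = 50 (axle stub 54)
- bar_seat (a point): point midway between the two notches, level with their floors: (-70, 0, 56) mm in the jig's frame, same axes. The bar's origin belongs here, its long axis along the jig's y, either way round
- bar: loose retaining bar lying flat on the bench, grip up, about 0.3 kg: brass, 16 (x) x 220 (y) x 10 (z) mm, with a red grip block 16 x 44 x 24 mm on the middle of its top (z = 10 to 34). Origin at the centre of the bar's underside; its long axis is y; pinch it across x
- tensioner_pivot (a point): pivot of the blue sprung tensioner arm, at its underside, (0, 95, 20) mm in the jig's frame. At rest the arm, 16 mm wide, top z = 30, runs from here along the jig's -y, its rubber idler wheel (36 mm across, top z = 48) against the drive wheel
- tensioner (a joint): angle of the tensioner arm in rad: 0 at rest; grows as the post is pushed away from the drive wheel (to the jig's +x; anticlockwise from above). The spring resists with 4 N at the post at rest, 10 N fully back. From 0.05 the yellow pawl rides over a pin on the arm and clicks in behind it at 0.24 (let go after that, the arm rests at 0.24); the red stop pin is met at 0.38
- push_post (a point): top centre of the upright orange round post on the tensioner arm's free end, moving with it: 18 mm across, z = 28 to 78 mm above the bench, 165 mm from the pivot; at (0, -70) mm in the jig's frame at rest, (61, -58) fully back. Push it on its drive-wheel side, where 45 mm are free between it and the support
- pawl (a joint): angle of the yellow ratchet pawl in rad (pivot at (60, 30) mm in the jig's frame, reaching to (0, 46), z = 31 to 47): 0 when down, about 0.08 while the pin lifts it, back to 0 once it has clicked in
- lens: loose black camera lens standing upright, 66 mm across, 48 mm high; a bystander; origin at the centre of its underside
- screwdriver: loose yellow-handled screwdriver lying flat, 170 mm long; a bystander; origin between its handle and blade
- film_can_a: loose small black film canister with a grey cap, 33 mm across, 52 mm high; a bystander; origin at the centre of its underside
- film_can_b: loose small green film canister with a grey cap, 33 mm across, 52 mm high; a bystander; origin at the centre of its underside
- spray_can: loose yellow spray can with a red cap, 52 mm across, 150 mm high; a bystander; origin at the centre of its underside
- solvent: loose black bottle with a green label and a red cap, 66 mm across, 170 mm high; a bystander; origin at the centre of its underside
- camera_body: loose black and silver camera body standing upright, about 135 mm wide, 88 mm high; a bystander; origin at the centre of its underside
- multimeter: loose yellow multimeter lying flat, 150 x 78 x 34 mm; a bystander; origin at the centre of its underside
Not all that is in view belongs to the job. Several things have the shape of the bar; the one meant has the colours described above.

How it is judged:
On the way, in this order (a step that is already met when the one before it is completed fails the run):
1. the bar is lowered into both notches while still in the fingers (horizontal distance between bar and bar_seat below 0.012 m and z of bar in the frame of bar_seat between -0.004 and 0.006 m and angle between the y axis of bar and the y axis of jig, either way round below 0.06 rad and contact force between the fingers and bar above 0.5 N and value of joint tensioner below 0.2 rad), for 0.05 s.
2. the bar lies in both notches, let go and at rest, the tensioner not yet past its click (horizontal distance between bar and bar_seat below 0.012 m and z of bar in the frame of bar_seat between -0.004 and 0.003 m and angle between the y axis of bar and the y axis of jig, either way round below 0.06 rad and contact force between the fingers and bar below 0.1 N and linear speed of bar below 0.02 m/s and value of joint tensioner below 0.2 rad), for 0.2 s.
3. the tensioner arm has gone past its ratchet click and the pawl has dropped in (value of joint tensioner above 0.26 rad and value of joint pawl below 0.03 rad), for 0.1 s.
At the end, for the whole second after the job is handed in: bar at rest in both notches, free of the fingers (centre within 12 mm of the seat, 0.06 rad of the jig's y, 3 mm of the notch floor); fingers press the tensioner arm with over 2 N and keep it still beyond 0.335 rad (stop 0.38, click 0.24), pawl down (under 0.03 rad) (horizontal distance between bar and bar_seat below 0.012 m and z of bar in the frame of bar_seat between -0.004 and 0.003 m and angle between the y axis of bar and the y axis of jig, either way round below 0.06 rad and linear speed of bar below 0.02 m/s and contact force between the fingers and bar below 0.1 N and value of joint tensioner above 0.335 rad and velocity of joint tensioner below 0.05 rad/s and value of joint pawl below 0.03 rad and contact force between the fingers and tensioner above 2 N); the arm keeps its last pose, push and grip.
It fails at once if a bystander is moved by more than 30 mm (distance of any of lens, screwdriver, film_can_a, film_can_b, spray_can, solvent, camera_body, multimeter from where it was at the start of the episode above 0.03 m).
It also fails if it takes over 59 s, if anything falls off the work surface, if the arm or the gripper's body presses on something with over 40 N, if the wrist force passes 120 N, or if a joint passes its speed limit or range.

## Working session

There is one attempt and no reset: what is moved stays moved. The work goes in short steps, Python scripts to look and compute and a tool call to move; the robot and the scene stay as the last step left them, time stands still between calls to the robot, and variables do not carry over. Pictures are saved under pics/ and viewed, at most 10 in all, crops included, and the job is handed in when it is done.

Besides the shell and the picture viewer there is one more tool, called after "Request:" by a JSON object that holds its "op" and its "data", one argument or row to a line. play_rows: Moves the arm, as the interface text tells. Its arguments: {"type":"object","properties":{"series":{"type":"array","items":{"type":"array","items":{"type":"number"}}},"gripper":{"type":"number"},"grip_force":{"type":"number"}},"required":["series"]}

```bash
mkdir -p pics; ls; cat > h.py <<'E'
import numpy as np, cv2
from station import ctrl
def K(c): return np.array([[c['fx'],0,c['cx']],[0,c['fy'],c['cy']],[0,0,1.]]), np.array(c['dist'],float)
def ray(c,px):
    k,d=K(c); u=cv2.undistortPoints(np.array([[px]],float),k,d)[0,0]
    E=np.array(c['extrinsics']); return E[:3,3],E[:3,:3]@np.array([u[0],u[1],1])
def at_z(c,px,z):
    o,v=ray(c,px); return o+v*(z-o[2])/v[2]
def proj(c,P):
    k,d=K(c); W=np.linalg.inv(np.array(c['extrinsics']))
    return cv2.projectPoints(np.array(P,float).reshape(-1,3),cv2.Rodrigues(W[:3,:3])[0],W[:3,3],k,d)[0].reshape(-1,2)
def save(c,n): cv2.imwrite('pics/'+n,cv2.cvtColor(c['image'],cv2.COLOR_RGB2BGR))
E
python3 - <<'E'
from h import *
for n in('top','side'):
    c=ctrl.read_camera(n); save(c,n+'0.png'); print(n,np.round(c['extrinsics'],3).tolist(),c['fx'])
    for o in('jig','bar','push_post','pawl','tensioner','tensioner_pivot','lens','screwdriver','film_can_a','spray_can','solvent','camera_body','multimeter'):
        print(o,[(np.round(b['point']).tolist(),round(b['p'],2)) for b in ctrl.boxes_of(o,c)][:4])
print(ctrl.get_obs())
E
```

```text
pics
top [[-0.012, -0.985, 0.174, 0.259], [-1.0, 0.014, 0.01, -0.097], [-0.012, -0.174, -0.985, 1.657], [0.0, 0.0, 0.0, 1.0]] 616.8360556405178
jig [([272.0, 226.0], 0.62)]
bar [([534.0, 298.0], 0.84), ([407.0, 318.0], 0.75), ([410.0, 243.0], 0.58)]
push_post [([268.0, 223.0], 0.78), ([106.0, 278.0], 0.51), ([347.0, 161.0], 0.43)]
pawl [([251.0, 218.0], 0.58)]
tensioner [([109.0, 280.0], 0.75), ([272.0, 229.0], 0.69), ([270.0, 222.0], 0.58)]
tensioner_pivot [([267.0, 222.0], 0.76)]
lens [([386.0, 169.0], 0.56)]
screwdriver [([470.0, 273.0], 0.63)]
film_can_a [([348.0, 159.0], 0.73), ([172.0, 295.0], 0.54)]
spray_can [([175.0, 165.0], 0.72), ([387.0, 170.0], 0.55), ([273.0, 224.0], 0.19)]
solvent [([436.0, 186.0], 0.79), ([275.0, 225.0], 0.49)]
camera_body [([122.0, 190.0], 0.64)]
multimeter [([108.0, 277.0], 0.61)]
side [[-0.99, -0.091, 0.111, 0.388], [-0.144, 0.59, -0.794, 1.008], [0.006, -0.802, -0.597, 0.912], [0.0, 0.0, 0.0, 1.0]] 537.2235755217052
jig [([300.0, 298.0], 0.89)]
bar [([406.0, 223.0], 0.98), ([340.0, 214.0], 0.84), ([393.0, 166.0], 0.5)]
push_post [([297.0, 288.0], 
[... 426 characters left out ...]
), ([298.0, 288.0], 0.23)]
{'time': 1.4, 'joints': array([ 1.14696470e+00,  3.19621448e-01,  1.56446025e+00, -5.54118567e-06,
        1.25738518e+00, -1.99861630e-02]), 'qd': array([-0.00014558, -0.00107032,  0.00044125, -0.00045484, -0.00056141,
        0.00148049]), 'joint_torque': array([-2.29822836e-04, -4.15411913e+01, -2.34414840e+01, -2.63065049e-04,
        3.19466772e-04, -1.44302311e-05]), 'tool_pos': array([0.22596028, 0.52878394, 0.23134107]), 'ee_rot': array([6.30047782e-01, 3.07773259e+00, 1.90897165e-04]), 'contact_force': array([-0.30911976,  0.01758373,  0.13034204]), 'torque': array([-0.03497619,  0.02345829, -0.01290332]), 'gripper_force': 0.0, 'width': 0.0852383888200379}
```

View pics/top0.png

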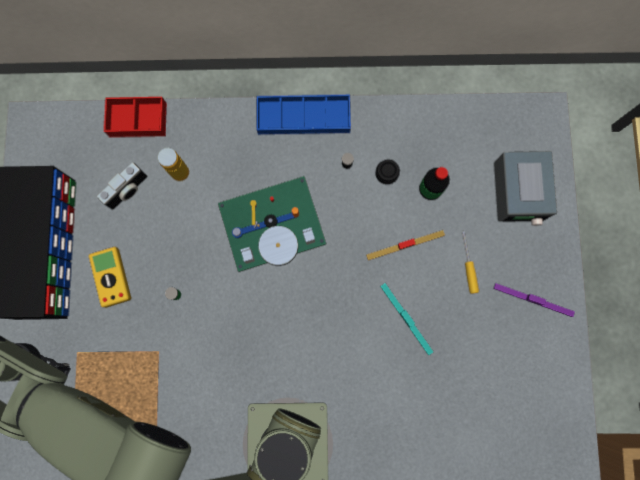

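View pics/side0.png

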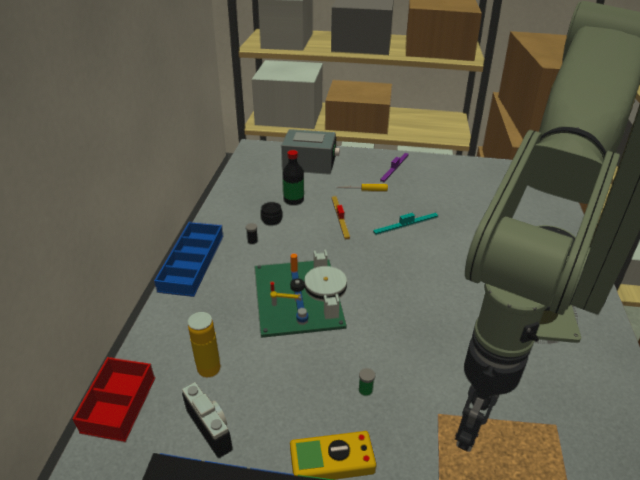

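Top view: look-alikes for the bar are brass with red grip (406,244), teal (407,318) and purple (534,299). I choose the brass/red one. The jig is at (272,225), with its supports at (246,254) and (309,235). I measure both by segmentation and check with an overlay crop.

```bash
cat > meas.py <<'E'
from h import *
def seg(c,lo,hi,roi):
    hsv=cv2.cvtColor(c['image'],cv2.COLOR_RGB2HSV); m=cv2.inRange(hsv,lo,hi)
    k=np.zeros_like(m); x0,y0,x1,y1=roi; k[y0:y1,x0:x1]=255; return m&k
def rect(c,m,z):
    ys,xs=np.nonzero(m); P=np.array([at_z(c,(x,y),z)[:2] for x,y in zip(xs,ys)])
    (cx,cy),(w,h),a=cv2.minAreaRect((P*1000).astype(np.float32))
    if w>h: w,h,a=h,w,a+90   # long axis along a+90
    return np.array([cx,cy]),w,h,np.radians(a),P
def big(m):
    n,l,s,_=cv2.connectedComponentsWithStats(m); return ((l==1+np.argmax(s[1:,4]))*255).astype(np.uint8)
def jigfit(c,roi):
    m=big(seg(c,(65,90,30),(90,255,160),roi)); return rect(c,m,.012)[:4]
def barfit(c,roi):
    m=seg(c,(12,110,60),(28,255,255),roi); m=big(cv2.morphologyEx(m|seg(c,(0,150,60),(8,255,255),roi),cv2.MORPH_CLOSE,np.ones((3,3))))
    r=rect(c,m,.01); red=seg(c,(0,150,60),(8,255,255),roi); ys,xs=np.nonzero(red)
    return r[:4], at_z(c,(xs.mean(),ys.mean()),.028), (xs.mean(),ys.mean()), len(xs)
E
python3 - <<'E'
from meas import *
for n,rj,rb in(('top',(205,165,340,285),(355,220,455,270)),('side',(240,245,360,345),(322,188,356,245))):
    c=ctrl.read_camera(n)
    print(n,'jig',jigfit(c,rj)); print('bar',barfit(c,rb))
E
```

```text
top jig (array([577.99554443,  38.70387268]), 196.1405487060547, 246.1990966796875, np.float64(0.2955360461721642))
bar ((array([ 515.00445557, -322.28381348]), 16.877574920654297, 216.64569091796875, np.float64(0.29805409827234775)), array([ 0.51387464, -0.32377369,  0.028     ]), (np.float64(406.32323232323233), np.float64(243.59595959595958)), 99)
side jig (array([577.50482178,  45.47001648]), 196.36782836914062, 252.59425354003906, np.float64(0.2944569000089505))
bar ((array([ 510.26358032, -317.79699707]), 23.498699188232422, 225.47402954101562, np.float64(0.2978710725264321)), array([ 0.512945  , -0.31502345,  0.028     ]), (np.float64(340.2083333333333), np.float64(211.16666666666666)), 72)
```

```bash
cat > fit.py <<'E'
from meas import *
from scipy.optimize import minimize
S=8
def box(x0,x1,y0,y1,z0,z1): return np.array([[x,y,z] for x in(x0,x1) for y in(y0,y1) for z in(z0,z1)])/1000
def place(P,q,z=0):
    c,s=np.cos(q[2]),np.sin(q[2]); return P@np.array([[c,s,0],[-s,c,0],[0,0,1]])+[q[0],q[1],z]
JIG=[box(-100,100,-125,125,0,12)]; BAR=[box(-8,8,-110,110,0,10),box(-8,8,-22,22,10,34)]
def render(c,boxes,q,roi,z=0):
    x0,y0,x1,y1=roi; im=np.zeros(((y1-y0)*S,(x1-x0)*S),np.uint8)
    for b in boxes:
        p=(proj(c,place(b,q,z))-[x0-.5,y0-.5])*S
        cv2.fillConvexPoly(im,cv2.convexHull(p.astype(np.float32)).astype(np.int32),255)
    return cv2.resize(im,(x1-x0,y1-y0),interpolation=cv2.INTER_AREA)/255.
def fit(data,boxes,q0,z=0):
    f=lambda q:sum(np.abs(render(c,boxes,q,r,z)-m[r[1]:r[3],r[0]:r[2]]/255.).sum()/(m>0).sum() for c,m,r in data)
    r=minimize(f,q0,method='Nelder-Mead',options=dict(initial_simplex=np.array(q0)+np.array([[0,0,0],[.008,0,0],[0,.008,0],[0,0,.05]]),xatol=1e-4,fatol=1e-4))
    return r.x,r.fun
def jigmask(c,roi):
    m=big(seg(c,(65,90,30),(90,255,160),roi)); h=cv2.convexHull(np.argwhere(m>0)[:,::-1].astype(np.int32))
    o=np.zeros_like(m); cv2.fillConvexPoly(o,h,255); return o
def barmask(c,roi):
    m=seg(c,(12,110,40),(28,255,255),roi)|seg(c,(0,130,40),(10,255,255),roi)|seg(c,(172,130,40),(180,255,255),roi)
    return big(cv2.morphologyEx(m,cv2.MORPH_CLOSE,np.ones((3,3))))
E
python3 - <<'E'
from fit import *
t=ctrl.read_camera('top'); s=ctrl.read_camera('side')
rj=[(205,165,340,285),(240,245,360,345)]; rb=[(355,220,455,270),(322,188,356,245)]
J=[(c,jigmask(c,r),r) for c,r in zip((t,s),rj)]; B=[(c,barmask(c,r),r) for c,r in zip((t,s),rb)]
for d,b,q in((J,JIG,[.578,.041,.295]),(B,BAR,[.514,-.32,.298])):
    for dd in(d[:1],d[1:],d): print(np.round(fit(dd,b,q)[0],4),round(fit(dd,b,q)[1],3))
qj=fit(J,JIG,[.578,.041,.295])[0]; qb=fit(B,BAR,[.514,-.32,.298])[0]
tiles=[]
for c,r in((t,rj[0]),(s,rj[1]),(t,rb[0]),(s,rb[1])):
    k=4; x0,y0,x1,y1=r
    im=cv2.resize(cv2.cvtColor(c['image'],cv2.COLOR_RGB2BGR)[y0:y1,x0:x1],None,fx=k,fy=k,interpolation=cv2.INTER_CUBIC)
    def dr(P,q,col):
        for b in P:
            p=(proj(c,place(b,q))-[x0-.5,y0-.5])*k; cv2.polylines(im,[cv2.convexHull(p.astype(np.float32)).astype(np.int32)],True,col,1)
    SUP=[box(-86,-54,y-12,y+12,65.9,66) for y in(-85,85)]+[box(-9,9,-79,-61,77.9,78)]
    dr(JIG,qj,(0,0,255)); dr(SUP,qj,(255,0,255)); dr(BAR,qb,(255,0,0)); tiles.append(im)
C=np.zeros((600,800,3),np.uint8)
a=cv2.resize(tiles[0],(400,355)); C[:355,:400]=a; a=cv2.resize(tiles[1],(400,333)); C[:333,400:]=a
C[360:560,:400]=tiles[2]; h,w=tiles[3].shape[:2]; C[360:360+h,420:420+w]=tiles[3]
cv2.imwrite('pics/fit0.png',C)
print(qj,qb); np.save('q.npy',[qj,qb])
E
```

```text
[0.5792 0.0388 0.2961] 0.025
[0.5797 0.0384 0.2955] 0.233
[0.5796 0.039  0.2947] 0.26
[ 0.5142 -0.3222  0.3021] 0.235
[ 0.5146 -0.3245  0.2914] 0.193
[ 0.5142 -0.3234  0.292 ] 0.437
[0.57964324 0.03897108 0.29469672] [ 0.51424358 -0.32338471  0.29201819]
```

View pics/fit0.png

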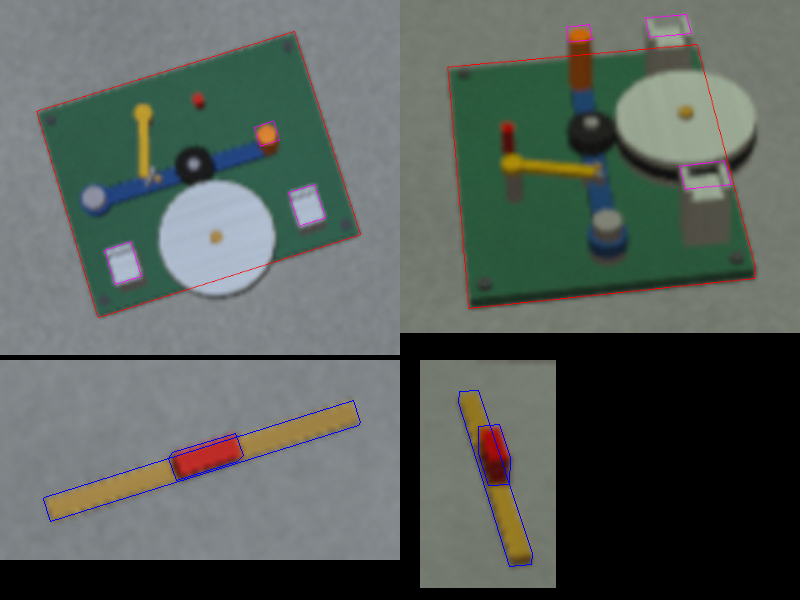

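The overlay agrees with both views, and the crop shows the brass bar with its red grip. The jig is at (0.5796, 0.039) with yaw 0.295, the bar at (0.5142, -0.3234) with yaw about 0.295. That puts the seat at (0.5126, 0.0187, 0.056).

Request:
{"op": "play_rows", "data": {
  "series": [
    [16, -47, 0, 0, 0, -0.8],
    [32, -94, 0, 0, 0, -1.6],
    [48, -142, 0, 0, 0, -2.4],
    [64, -189, 0, 0, 0, -3.2],
    [80, -236, 0, 0, 0, -4],
    [96, -284, 0, 0, 0, -4.8],
    [112, -331, 0, 0, 0, -5.6],
    [128, -378, 0, 0, 0, -6.4],
    [144, -426, 0, 0, 0, -7.4],
    [160, -473, 0, 0, 0, -8.33]
  ],
  "gripper": 1,
  "grip_force": 60
}}

```text
time: 2.6
tool_pos: [0.3861, 0.054, 0.2318]
ee_rot: [1.876, 2.519, 0.002]
contact_force: [2.1, 1.7, -0.4]
width: 0.0855
gripper_force: 0.0
```

Request:
{"op": "play_rows", "data": {
  "series": [
    [16, -47, 0, 0, 0, 0],
    [32, -94, 0, 0, 0, 0],
    [48, -142, 0, 0, 0, 0],
    [64, -189, 0, 0, 0, 0],
    [80, -236, 0, 0, 0, 0],
    [96, -284, 0, 0, 0, 0],
    [112, -331, 0, 0, 0, 0],
    [128, -379, 0, 0, 0, 0],
    [128, -379, -40, 0, 0, 0],
    [128, -379, -80, 0, 0, 0]
  ]
}}

```text
time: 3.6
tool_pos: [0.5148, -0.3254, 0.151]
ee_rot: [1.872, 2.518, 0.0]
contact_force: [-0.2, 0.5, -0.4]
width: 0.0854
gripper_force: 0.0
```

```bash
python3 - <<'E'
from h import *
from scipy.spatial.transform import Rotation as R
o=ctrl.get_obs(); r=R.from_rotvec(o['ee_rot']).as_matrix(); print(o['time'],o['tool_pos'],np.degrees(np.arctan2(r[1,1],r[0,1])),r[:,2],o['joints'],o['contact_force'])
E
```

```text
3.6 [ 0.51482861 -0.32539229  0.15097625] 16.74891941838916 [ 0.0031271  -0.00196791 -0.99999317] [-5.82569447e-01  4.28971348e-01  1.60596396e+00  8.64172732e-05
  1.10296336e+00 -8.74928684e-01] [-0.20939534  0.49467673 -0.43775577]
```

Request:
{"op": "play_rows", "data": {
  "series": [
    [0, 0, -25, 0, 0, 0],
    [0, 0, -50, 0, 0, 0],
    [0, 0, -75, 0, 0, 0],
    [0, 0, -95, 0, 0, 0],
    [0, 0, -110, 0, 0, 0],
    [0, 0, -122, 0, 0, 0],
    [0, 0, -132, 0, 0, 0],
    [0, 0, -140, 0, 0, 0],
    [0, 0, -143, 0, 0, 0],
    [0, 0, -143, 0, 0, 0]
  ]
}}

```text
time: 4.6
tool_pos: [0.5139, -0.323, 0.0082]
ee_rot: [-1.871, -2.523, -0.0]
contact_force: [-0.2, -0.3, -0.5]
width: 0.0852
gripper_force: 0.0
```

Request:
{"op": "play_rows", "data": {
  "series": [
    [0, 0, 0, 0, 0, 0],
    [0, 0, 0, 0, 0, 0],
    [0, 0, 0, 0, 0, 0],
    [0, 0, 0, 0, 0, 0],
    [0, 0, 0, 0, 0, 0],
    [0, 0, 0, 0, 0, 0],
    [0, 0, 0, 0, 0, 0],
    [0, 0, 0, 0, 0, 0],
    [0, 0, 0, 0, 0, 0],
    [0, 0, 0, 0, 0, 0]
  ],
  "gripper": 0,
  "grip_force": 60
}}

```text
time: 5.6
tool_pos: [0.5141, -0.3231, 0.0087]
ee_rot: [1.871, 2.523, 0.0]
contact_force: [-0.4, 0.8, 5.0]
width: 0.0148
gripper_force: 60.3
```

Request:
{"op": "play_rows", "data": {
  "series": [
    [0, 0, 8, 0, 0, 0],
    [0, 0, 22, 0, 0, 0],
    [0, 0, 40, 0, 0, 0],
    [0, 0, 60, 0, 0, 0],
    [0, 0, 80, 0, 0, 0],
    [0, 0, 98, 0, 0, 0],
    [0, 10, 110, 0, 0, 0],
    [0, 30, 115, 0, 0, 0],
    [0, 55, 115, 0, 0, 0],
    [0, 85, 115, 0, 0, 0]
  ]
}}

```text
time: 6.6
tool_pos: [0.513, -0.2358, 0.1229]
ee_rot: [-1.871, -2.522, -0.0]
contact_force: [1.2, 0.9, -2.9]
width: 0.0148
gripper_force: 59.4
```

Request:
{"op": "play_rows", "data": {
  "series": [
    [0, 35, 0, 0, 0, 0],
    [0, 70, 0, 0, 0, 0],
    [0, 105, 0, 0, 0, 0],
    [0, 140, 0, 0, 0, 0],
    [0, 175, 0, 0, 0, 0],
    [-1, 210, 0, 0, 0, 0],
    [-1, 235, 0, 0, 0, 0],
    [-1, 250, 0, 0, 0, 0],
    [-2, 257, 0, 0, 0, 0],
    [-2, 257, 0, 0, 0, 0]
  ]
}}

```text
time: 7.6
tool_pos: [0.5112, 0.0196, 0.1231]
ee_rot: [-1.869, -2.524, 0.001]
contact_force: [-0.2, 0.1, -2.9]
width: 0.015
gripper_force: 59.4
```

```bash
cat > look.py <<'E'
import sys
from fit import *
name,zb=sys.argv[1],float(sys.argv[2])
t=ctrl.read_camera('top'); s=ctrl.read_camera('side'); o=ctrl.get_obs(); print(o['tool_pos'],o['ee_rot'],o['width'])
qj=np.load('q.npy')[0]; seat=place(np.array([[-.07,0,.056]]),qj)[0]; print('seat',seat)
q=[seat[0],seat[1],qj[2]]
tiles=[]
for c,k in((t,7),(s,6)):
    p=proj(c,place(np.array([[-.07,0,.09]]),qj))[0].astype(int); x0,y0=p-[28,42] if c is t else p-[33,42]; 
    x0,y0=int(x0)-(0 if c is s else 28),int(y0); x1,y1=x0+(57 if c is t else 66),y0+84
    if c is t: x1=x0+114
    k=4 if c is t else 5
    im=cv2.resize(cv2.cvtColor(c['image'],cv2.COLOR_RGB2BGR)[y0:y1,x0:x1],None,fx=k,fy=k,interpolation=cv2.INTER_CUBIC)
    for b in BAR[:1]:
        pp=(proj(c,place(b,q,zb))-[x0-.5,y0-.5])*k; cv2.polylines(im,[cv2.convexHull(pp.astype(np.float32)).astype(np.int32)],True,(255,0,0),1)
    tiles.append(im)
C=np.zeros((600,800,3),np.uint8); x=0
for im in tiles:
    h,w=im.shape[:2]; w=min(w,800-x); C[:h,x:x+w]=im[:,:w]; x+=w
cv2.imwrite('pics/'+name,C[:430])
E
python3 look.py hover.png 0.115
```

```text
[0.51165529 0.01842308 0.12320239] [ 1.87158498e+00  2.52319886e+00 -8.37517889e-04] 0.014731663043698676
seat [0.51266093 0.0186396  0.056     ]
```

View pics/hover.png

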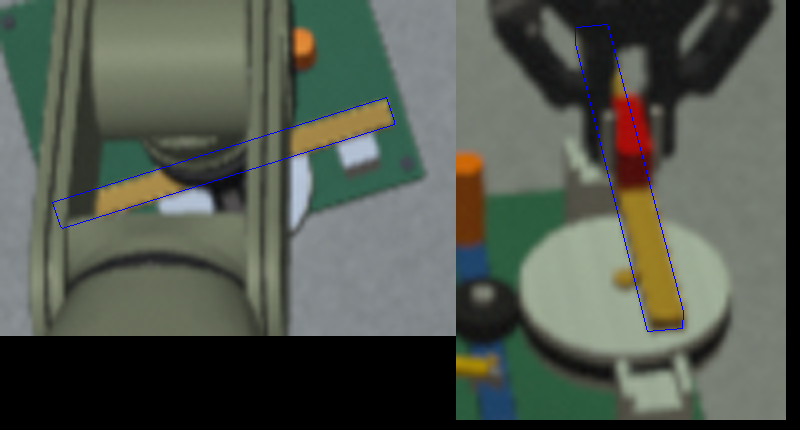

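Side and top overlays match the held bar (end at about (684,315) in the crop), so it is level and aligned. Lowering it now.

Request:
{"op": "play_rows", "data": {
  "series": [
    [0.7, 0, -8, 0, 0, 0],
    [0.7, 0, -16, 0, 0, 0],
    [0.7, 0, -24, 0, 0, 0],
    [0.7, 0, -30, 0, 0, 0],
    [0.7, 0, -35, 0, 0, 0],
    [0.7, 0, -39, 0, 0, 0],
    [0.7, 0, -42, 0, 0, 0],
    [0.7, 0, -45, 0, 0, 0],
    [0.7, 0, -47, 0, 0, 0],
    [0.7, 0, -47, 0, 0, 0]
  ]
}}

```text
time: 8.7
tool_pos: [0.5124, 0.019, 0.0762]
ee_rot: [-1.871, -2.523, 0.0]
contact_force: [0.2, -0.0, -2.7]
width: 0.0149
gripper_force: 59.4
```

```bash
python3 look.py low.png 0.068
```

```text
[0.51265512 0.01900868 0.07645598] [1.87104785e+00 2.52329291e+00 3.62013142e-04] 0.015160976848256366
seat [0.51266093 0.0186396  0.056     ]
```

View pics/low.png

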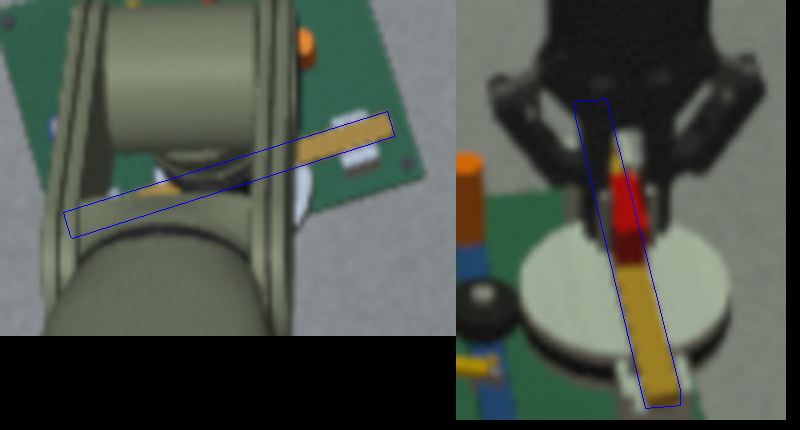

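The bar is centred over both notches: prongs at about (628,375) and (682,372), with the bar between them. Continuing down.

Request:
{"op": "play_rows", "data": {
  "series": [
    [0, 0, -1.5, 0, 0, 0],
    [0, 0, -3, 0, 0, 0],
    [0, 0, -4.5, 0, 0, 0],
    [0, 0, -6, 0, 0, 0],
    [0, 0, -7.5, 0, 0, 0],
    [0, 0, -8.5, 0, 0, 0],
    [0, 0, -9.5, 0, 0, 0],
    [0, 0, -10, 0, 0, 0],
    [0, 0, -10, 0, 0, 0],
    [0, 0, -10, 0, 0, 0]
  ]
}}

```text
time: 9.8
tool_pos: [0.5126, 0.019, 0.0664]
ee_rot: [1.871, 2.523, 0.0]
contact_force: [-0.3, 0.5, -3.0]
width: 0.0148
gripper_force: 59.4
```

Request:
{"op": "play_rows", "data": {
  "series": [
    [0, 0, -0.4, 0, 0, 0],
    [0, 0, -0.8, 0, 0, 0],
    [0, 0, -1.2, 0, 0, 0],
    [0, 0, -1.6, 0, 0, 0],
    [0, 0, -2, 0, 0, 0],
    [0, 0, -2, 0, 0, 0],
    [0, 0, -2, 0, 0, 0],
    [0, 0, -2, 0, 0, 0],
    [0, 0, -2, 0, 0, 0],
    [0, 0, -2, 0, 0, 0]
  ]
}}

```text
time: 10.8
tool_pos: [0.5125, 0.019, 0.0647]
ee_rot: [1.871, 2.523, 0.0]
contact_force: [-3.0, 0.9, 5.4]
width: 0.0151
gripper_force: 60.5
```

Request:
{"op": "play_rows", "data": {
  "series": [
    [0, 0, 0.3, 0, 0, 0],
    [0, 0, 0.3, 0, 0, 0],
    [0, 0, 0.3, 0, 0, 0],
    [0, 0, 0.3, 0, 0, 0],
    [0, 0, 0.3, 0, 0, 0],
    [0, 0, 0.3, 0, 0, 0],
    [0, 0, 0.3, 0, 0, 0],
    [0, 0, 0.3, 0, 0, 0],
    [0, 0, 0.3, 0, 0, 0],
    [0, 0, 0.3, 0, 0, 0]
  ],
  "gripper": 0.5
}}

```text
time: 11.8
tool_pos: [0.5125, 0.019, 0.0646]
ee_rot: [1.871, 2.523, 0.0]
contact_force: [-0.2, 0.4, 0.5]
width: 0.0426
gripper_force: 0.0
```

Request:
{"op": "play_rows", "data": {
  "series": [
    [0, 0, 5, 0, 0, 0],
    [0, 0, 15, 0, 0, 0],
    [0, 0, 30, 0, 0, 0],
    [0, 0, 50, 0, 0, 0],
    [0, 0, 70, 0, 0, 0],
    [0, 0, 85, 0, 0, 0],
    [0, 0, 95, 0, 0, 0],
    [0, 0, 95, 0, 0, 0],
    [0, 0, 95, 0, 0, 0],
    [0, 0, 95, 0, 0, 0]
  ]
}}

```text
time: 12.8
tool_pos: [0.512, 0.019, 0.1588]
ee_rot: [-1.87, -2.522, 0.002]
contact_force: [0.2, 0.4, -0.3]
width: 0.0426
gripper_force: 0.0
```

Request:
{"op": "play_rows", "data": {
  "series": [
    [6, -6, 0, 0, 0, -1.3],
    [12, -12, 0, 0, 0, -2.6],
    [18, -18, 0, 0, 0, -3.9],
    [24, -24, 0, 0, 0, -5.2],
    [30, -30, 0, 0, 0, -6.5],
    [36, -36, 0, 0, 0, -7.8],
    [42, -42, 0, 0, 0, -9.1],
    [48, -48, 0, 0, 0, -10.4],
    [53, -53, 0, 0, 0, -11.7],
    [56.6, -56.3, 0, 0, 0, -13]
  ],
  "gripper": 0
}}

```text
time: 13.8
tool_pos: [0.569, -0.0376, 0.1585]
ee_rot: [-3.044, -0.774, 0.003]
contact_force: [-0.3, 0.5, 0.4]
width: 0.0
gripper_force: 0.0
```

Request:
{"op": "play_rows", "data": {
  "series": [
    [0, 0, 0, 0, 0, -1],
    [0, 0, 0, 0, 0, -2],
    [0, 0, 0, 0, 0, -2],
    [0, 0, 0, 0, 0, -2],
    [0, 0, -15, 0, 0, -2],
    [0, 0, -30, 0, 0, -2],
    [0, 0, -45, 0, 0, -2],
    [0, 0, -60, 0, 0, -2],
    [0, 0, -68, 0, 0, -2],
    [0, 0, -68, 0, 0, -2]
  ]
}}

```text
time: 14.8
tool_pos: [0.5683, -0.0372, 0.0904]
ee_rot: [-3.107, -0.463, 0.004]
contact_force: [0.1, -0.5, -0.1]
width: -0.0001
gripper_force: 0.0
```

```bash
python3 - <<'E'
from fit import *
from scipy.spatial.transform import Rotation as R
t=ctrl.read_camera('top'); s=ctrl.read_camera('side'); o=ctrl.get_obs(); r=R.from_rotvec(o['ee_rot']).as_matrix()
qj=np.load('q.npy')[0]; d=o['tool_pos'][:2]-qj[:2]; c_,s_=np.cos(qj[2]),np.sin(qj[2])
print(o['time'],o['tool_pos'],'local',[c_*d[0]+s_*d[1],-s_*d[0]+c_*d[1]],'ydir',np.degrees(np.arctan2(r[1,1],r[0,1])),'want',np.degrees(qj[2])-90,o['width'])
q=[*place(np.array([[-.07,0,0]]),qj)[0][:2],qj[2]]
T=[]
for c,(x0,y0,x1,y1),k in((t,(205,165,340,285),3),(s,(240,215,360,345),3)):
    im=cv2.resize(cv2.cvtColor(c['image'],cv2.COLOR_RGB2BGR)[y0:y1,x0:x1],None,fx=k,fy=k,interpolation=cv2.INTER_CUBIC)
    pp=(proj(c,place(BAR[0],q,.056))-[x0-.5,y0-.5])*k; cv2.polylines(im,[cv2.convexHull(pp.astype(np.float32)).astype(np.int32)],True,(255,0,0),1)
    T.append(cv2.resize(im,(400,int(im.shape[0]*400/im.shape[1]))))
C=np.zeros((440,800,3),np.uint8)
for i,a in enumerate(T): C[:a.shape[0],400*i:400*i+400]=a[:440]
cv2.imwrite('pics/gap.png',C)
E
```

```text
14.9 [ 0.56943981 -0.03728573  0.09193812] local [np.float64(-0.03191233516594837), np.float64(-0.07000581738102898)] ydir -73.08035933753976 want -73.11512153532941 0.0001331396013302756
```

View pics/gap.png

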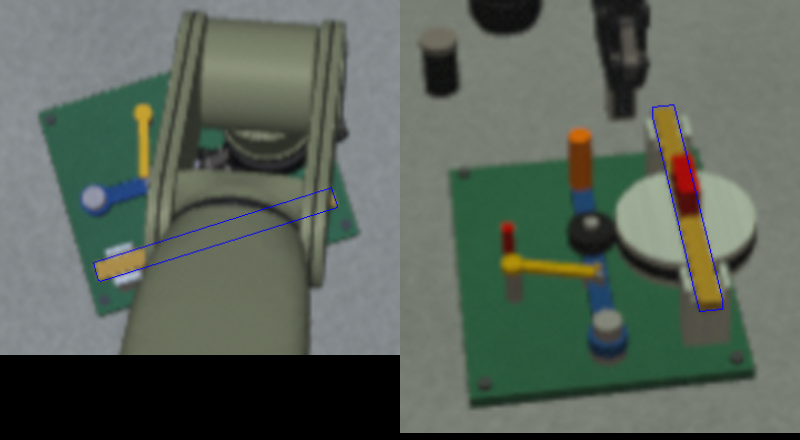

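The bar lies seated in both notches, matching the overlay. The fingers at about (622,110) stand above the gap between the post (580,135) and the support.

Request:
{"op": "play_rows", "data": {
  "series": [
    [0, 0, -6, 0, 0, 0],
    [0, 0, -12, 0, 0, 0],
    [0, 0, -18, 0, 0, 0],
    [0, 0, -24, 0, 0, 0],
    [0, 0, -30, 0, 0, 0],
    [0, 0, -36, 0, 0, 0],
    [0, 0, -41, 0, 0, 0],
    [0, 0, -44, 0, 0, 0],
    [0, 0, -44, 0, 0, 0],
    [0, 0, -44, 0, 0, 0]
  ]
}}

```text
time: 15.9
tool_pos: [0.5693, -0.0373, 0.0477]
ee_rot: [3.107, 0.461, 0.0]
contact_force: [-0.3, 0.1, 0.3]
width: 0.0002
gripper_force: 0.0
```

Request:
{"op": "play_rows", "data": {
  "series": [
    [3.8, 1.2, 0, 0, 0, 0],
    [7.6, 2.3, 0, 0, 0, 0],
    [9.6, 2.9, 0, 0, 0, 0],
    [11.5, 3.5, 0, 0, 0, 0],
    [14, 4.4, 0, 0, 0, 0],
    [16.5, 5.3, 0, 0, 0, 0],
    [19, 6.2, 0, 0, 0, 0],
    [21.5, 7.1, 0, 0, 0, 0],
    [24, 8.1, 0, 0, 0, 0],
    [26.5, 9.1, 0, 0, 0, 0]
  ]
}}

```text
time: 16.9
tool_pos: [0.594, -0.0293, 0.0473]
ee_rot: [3.106, 0.462, -0.007]
contact_force: [-6.6, -5.2, 3.1]
width: 0.0001
gripper_force: 3.7
```

Request:
{"op": "play_rows", "data": {
  "series": [
    [3.1, 1.4, 0, 0, 0, 0],
    [6.2, 2.8, 0, 0, 0, 0],
    [9.3, 4.2, 0, 0, 0, 0],
    [12.5, 5.6, 0, 0, 0, 0],
    [15.6, 7.1, 0, 0, 0, 0],
    [18.5, 8.8, 0, 0, 0, 0],
    [21.3, 10.5, 0, 0, 0, 0],
    [24.1, 12.2, 0, 0, 0, 0],
    [26.9, 14, 0, 0, 0, 0],
    [29.7, 15.7, 0, 0, 0, 0]
  ]
}}

```text
time: 17.9
tool_pos: [0.6232, -0.0141, 0.0468]
ee_rot: [3.106, 0.462, -0.009]
contact_force: [-5.5, -7.7, 1.1]
width: 0.0001
gripper_force: 3.9
```

Request:
{"op": "play_rows", "data": {
  "series": [
    [1, 0.7, 0, 0, 0, 0],
    [2, 1.4, 0, 0, 0, 0],
    [3, 2.1, 0, 0, 0, 0],
    [4, 2.8, 0, 0, 0, 0],
    [5, 3.5, 0, 0, 0, 0],
    [6, 4.3, 0, 0, 0, 0],
    [7, 5, 0, 0, 0, 0],
    [8, 5.8, 0, 0, 0, 0],
    [8, 5.8, 0, 0, 0, 0],
    [8, 5.8, 0, 0, 0, 0]
  ]
}}

```text
time: 18.9
tool_pos: [0.6308, -0.0087, 0.0466]
ee_rot: [3.105, 0.462, -0.01]
contact_force: [-6.5, -7.9, 0.6]
width: 0.0
gripper_force: 4.1
```

Request:
{"op": "play_rows", "data": {
  "series": [
    [0.4, 0.25, 0, 0, 0, 0],
    [0.8, 0.5, 0, 0, 0, 0],
    [1.2, 0.75, 0, 0, 0, 0],
    [1.6, 1, 0, 0, 0, 0],
    [2, 1.3, 0, 0, 0, 0],
    [2, 1.3, 0, 0, 0, 0],
    [2, 1.3, 0, 0, 0, 0],
    [2, 1.3, 0, 0, 0, 0],
    [2, 1.3, 0, 0, 0, 0],
    [2, 1.3, 0, 0, 0, 0]
  ]
}}

```text
time: 19.9
tool_pos: [0.6327, -0.0074, 0.0466]
ee_rot: [3.105, 0.462, -0.01]
contact_force: [-6.2, -8.0, 0.9]
width: 0.0
gripper_force: 4.2
```

Request:
{"op": "play_rows", "data": {
  "series": [
    [0.4, 0.3, 0, 0, 0, 0],
    [0.8, 0.6, 0, 0, 0, 0],
    [1.2, 0.9, 0, 0, 0, 0],
    [1.6, 1.2, 0, 0, 0, 0],
    [1.6, 1.2, 0, 0, 0, 0],
    [1.6, 1.2, 0, 0, 0, 0],
    [1.6, 1.2, 0, 0, 0, 0],
    [1.6, 1.2, 0, 0, 0, 0],
    [1.6, 1.2, 0, 0, 0, 0],
    [1.6, 1.2, 0, 0, 0, 0]
  ]
}}

```text
time: 20.9
tool_pos: [0.6343, -0.0063, 0.0467]
ee_rot: [3.105, 0.462, -0.011]
contact_force: [-6.1, -8.2, 2.0]
width: -0.0003
gripper_force: 4.2
```

Request:
{"op": "play_rows", "data": {
  "series": [
    [0.4, 0.3, 0, 0, 0, 0],
    [0.8, 0.6, 0, 0, 0, 0],
    [1.2, 0.9, 0, 0, 0, 0],
    [1.6, 1.2, 0, 0, 0, 0],
    [2, 1.5, 0, 0, 0, 0],
    [2, 1.5, 0, 0, 0, 0],
    [2, 1.5, 0, 0, 0, 0],
    [2, 1.5, 0, 0, 0, 0],
    [2, 1.5, 0, 0, 0, 0],
    [2, 1.5, 0, 0, 0, 0]
  ]
}}

```text
time: 21.9
tool_pos: [0.6358, -0.0053, 0.0466]
ee_rot: [3.105, 0.462, -0.012]
contact_force: [-7.7, -10.6, 1.4]
width: 0.0001
gripper_force: 5.0
```

```bash
python3 - <<'E'
from fit import *
s=ctrl.read_camera('side'); o=ctrl.get_obs()
qj=np.load('q.npy')[0]; d=o['tool_pos'][:2]-qj[:2]; c_,s_=np.cos(qj[2]),np.sin(qj[2])
print('local',[c_*d[0]+s_*d[1],-s_*d[0]+c_*d[1]],o['contact_force'],o['gripper_force'])
x0,y0,x1,y1=240,215,360,345;k=4
im=cv2.resize(cv2.cvtColor(s['image'],cv2.COLOR_RGB2BGR)[y0:y1,x0:x1],None,fx=k,fy=k,interpolation=cv2.INTER_CUBIC)
q=[*place(np.array([[-.07,0,0]]),qj)[0][:2],qj[2]]
def dr(P,col): 
    pp=(proj(s,P)-[x0-.5,y0-.5])*k; cv2.polylines(im,[cv2.convexHull(pp.astype(np.float32)).astype(np.int32)],True,col,1)
dr(place(BAR[0],q,.056),(255,0,0))
for a,col in((.335,(0,255,255)),(.38,(255,0,255))):
    dr(place(box(-9,9,-9,9,28,78)+[.165*np.sin(a),.095-.165*np.cos(a),0],qj),col)
cv2.imwrite('pics/end.png',im)
E
```

```text
local [np.float64(0.04091912563707701), np.float64(-0.05863660129156373)] [-6.72335597 -8.93706707  1.6933911 ] 4.987038426334038
```

View pics/end.png

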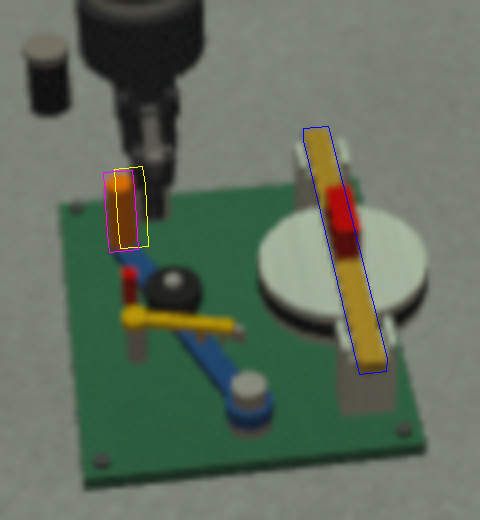

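The post (118,210) matches the predicted 0.38 position, the force is rising at the stop, and the bar is seated. I add a small extra push and hold.

Request:
{"op": "play_rows", "data": {
  "series": [
    [0.4, 0.3, 0, 0, 0, 0],
    [0.8, 0.5, 0, 0, 0, 0],
    [0.8, 0.5, 0, 0, 0, 0],
    [0.8, 0.5, 0, 0, 0, 0],
    [0.8, 0.5, 0, 0, 0, 0],
    [0.8, 0.5, 0, 0, 0, 0],
    [0.8, 0.5, 0, 0, 0, 0],
    [0.8, 0.5, 0, 0, 0, 0],
    [0.8, 0.5, 0, 0, 0, 0],
    [0.8, 0.5, 0, 0, 0, 0]
  ]
}}

```text
time: 22.95
tool_pos: [0.6358, -0.0052, 0.0466]
ee_rot: [3.104, 0.462, -0.015]
contact_force: [-9.4, -11.7, 3.6]
width: -0.0002
gripper_force: 6.1
```

```bash
python3 -c "
from station import ctrl
o=ctrl.get_obs(); print(o['contact_force'],o['gripper_force'],o['tool_pos'])
print(ctrl.close_job())"
```

```text
[ -9.40065371 -11.7096466    3.59871982] 6.092977202497423 [ 0.6358405  -0.00522478  0.04664457]
the job is handed in; nothing more can be done
None
```

The job is handed in: the bar was lowered into both notches and let go, and the fingers are holding the tensioner arm back against its stop (about 0.38 rad in the last picture, pushing at about 15 N); the hand-in call gave no verdict.

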